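Shut a tea tin into the adjustable jar tray

ROBOT

A 7-joint arm with a two-finger parallel gripper is mounted at the origin on a cart in front of the work surface, level with it; the furniture and walls round the work are solid. World frame = base frame: x ahead of the robot, y to its left, z up, the work surface at z = 0. Lengths are in m, angles in rad, forces in N, time in s.
With the tool pointing down it reaches from about 0.4 to 0.9 m from the base axis. Payload 5.6 kg.
Tool frame: the origin (TCP) lies at the very end of the fingers, on their centre line; the grasp point (between the pads) lies 19 mm behind it; z points along the fingers, y is the line along which they close (so a half turn about z gives the same grasp; the last joint's range is limited). The gripper opens to 92 mm and grips with 3 to 60 N. Pads are 20 mm wide; open, the fingers measure 128 mm over their backs; the gripper's body (75 mm by 189 mm) begins 69 mm behind the grasp point.
Start: joints at [-1.355, 0.468, -0.012, 1.603, 0.006, 1.071, -0.056], TCP at [0.166, 0.628, 0.215] pointing down, gripper open.
Joint ranges: [-2.53, 2.53], [-0.31, 2.02], [-1.57, 1.55], [0.28, 2.44], [-1.29, 4.43], [0.15, 1.84], [-2.92, 2.92]. Speed limits (rad/s): [2.57, 2.57, 3.14, 3.14, 3.14, 3.14, 3.14].

INTERFACE

Orientations are given as a unit quaternion [x, y, z, w].
In Python, from plant import env gives the robot as it stands. The module is installed in compiled form; this text tells all that it offers. Calls block until the motion is done:
- env.move_ptp(position, orientation): joint-space move of the TCP to a pose.
- env.servo_line(position, rot=None, vel=0.15, contact_N=None): straight line of the TCP; rot=None keeps the orientation; vel is the mean speed in m/s. With contact_N (N) it stops when the force on the tool has changed by that much, and returns True; else False.
- env.movej(angles): joint-space move.
- env.move_gripper(opening): opening from 0.0 (shut) to 1.0 (fully open); the grip force is fixed at half the most; returns when the fingers have stopped.
- env.wait(seconds).
- env.inverse_kinematics(position, orientation): joint angles nearest the present ones, or None.
- env.snapshot(name): name is "scene" or "top" or "wrist"; returns the picture (420x560x3 uint8, red, green, blue); there is no depth.
- env.camera_info(name): a dict with "mtx" (3x3 intrinsics, pixels), "D" ([k1, k2, p1, p2, k3] as OpenCV has them; the pictures are not rectified), "position" and "rotation" of the camera in the world. Camera axes: x right, y down, z forward; pixel columns grow to the right and rows downward; lengths in m; the calibration is good to about 2 mm. A picture is of the moment at which its call begins: read the wrist's pose just before it. camera_info takes no time and is no camera call; for the wrist camera it gives the pose at the moment of the call.
A pose or a line that the arm cannot do raises env.MotionError and nothing moves.
- env.hand_in(): hands the job in; it is judged then, once.
Trained networks look in the newest picture that a camera, given by its name, has taken for a name from the list of things; names that differ only in an ending like _2 or _b are one class to them, and where a whole thing is asked for, a point or a joint stands for the part that bears it (a point fixed in the world has none). Each returns a list of dicts, best first, with "confidence" (0 to 1); they miss things now and then, are a little off and sometimes report something else, mostly with a low value. They report only what shows in the picture. A call takes as long as a camera call. They do not tell look-alikes from the thing itself.
- env.look_for(camera, query): "centre" ([column, row] in pixels, amid what is visible of it).
- env.cut_out(camera, query): "region" (420x560 bool, what is visible of it) and "centre" ([column, row] in pixels, amid what is visible of it).
Readings, each from a call of its own:
- env.read_time(): time.
- env.read_q(): joint angles.
- env.read_joint_velocities(): joint speeds.
- env.read_tau(): joint torques, N m.
- env.read_eef_pos(): TCP position.
- env.read_eef_rot(): TCP orientation.
- env.read_ft_force(): force on the tool from outside, world axes, zero at the start.
- env.read_ft_torque(): the same for the moment, N m.
- env.read_finger_gap(): opening from 0.0 (shut) to 1.0 (fully open).
- env.read_gripper_force(): force on a finger pad.
Only numpy, scipy, OpenCV 4.12 (cv2) and the standard library are available. Lean on these libraries where they do the work, as an engineer would, in place of code of your own. Each camera call takes 0.05 s, during which the arm holds its last target. There are 200 camera calls.

TASK

Put the steel tea tin, which stands wedged between two food tins, into the wooden tray in line behind the two spice jars, broad face towards the jars: as its broad faces are blocked where it stands and its narrow sides are blocked in the tray, first stand it on open worktop, let go, and take it again by the broad faces; lower it upright to the tray floor. Then slide the stop with the black grip along the tray until the whole row is pushed up and held snug, the sprung steel plate at the far end of the row left pressed in about half-way, neither loose nor jammed solid. Leave the two food tins where they are.

Things in the scene. Friction and masses are not known exactly. Their poses are not given: they have to be found in the camera images.
- tray: Fixed wooden tray, a straight channel open at the top, 82 x 416 x 82 mm. Origin: centre of its underside, on the worktop. Its y axis is the channel's long axis and points to the end with the sprung steel plate; x is across, z up. Inside: floor 6 mm thick, channel 66 mm wide and 400 mm long (y -200 to +200 mm), side walls 8 mm thick, their tops 82 mm above the worktop. Along y from - to +: sliding stop, empty bay, jar_b or jar_a, the other jar, sprung plate.
- plate_face (a point): Centre of the face of the sprung steel end plate that looks at the jars (towards the tray's -y), 45 mm above the worktop; at rest it is at tray y = +145 mm. Plate 62 mm wide, z 8 to 74 mm.
- end_plate (a joint): How far the sprung end plate is pushed in towards the tray's +y, m: 0 = at rest, 0.016 = jammed solid, half-way = 0.008. It starts to give at 1.5 N and takes 0.25 N more for each mm. Its two thin guide rods come out of the tray's end as it goes in.
- stop_grip (a point): Centre of the black grip on the sliding stop: an upright block 14 mm (tray x) by 30 mm (tray y), z 89 to 128 mm, this point at z 108 mm, standing on a steel cap (88 mm across, top z 89 mm) that spans the tray. Below the cap a wooden plate fills the channel; its flat pushing face is 17 mm from this point towards the tray's +y.
- stop (a joint): Travel of the sliding stop along the tray's +y, m, 0 to 0.26; its pushing face is at tray y = joint - 0.165 m. Friction of about 6 N (plus 8 N per m/s) holds it where it is left, also against the sprung plate. How the jars settle (side by side or staggered) shifts its end position by several mm, so it must be found by feel or by watching the plate.
- tea_tin_mid (a point): Centre (half-way up) of the loose tea tin: a plain closed steel box, 56 mm along its x, 40 mm along its y, 80 mm high, about 0.1 to 0.2 kg, standing upright. Broad faces are 56 mm wide (normal = its y), narrow sides 40 mm wide (normal = its x). In the tray its x must lie along the tray's x, either way round.
- tin_a: Food tin (red label), diameter 57, height 72 mm, loose, standing at one broad face of the tea tin with about 4 mm between; origin: centre of its underside. Leave it there.
- tin_b: Food tin (blue and yellow label), diameter 57, height 72 mm, loose, at the other broad face, likewise. Leave it there.
- jar_a_mid (a point): Centre (48 mm above its underside) of a loose glass spice jar with dark cap, diameter 44, height 96 mm, standing on the tray floor.
- jar_b_mid (a point): Centre of the second such spice jar. The two may stand a few mm apart from each other and from the plate, and a little off the middle of the channel; the stop pushes them up by way of the tea tin.
Not all that is in view belongs to the job. What is shaped like the part that bears tea_tin_mid but pink is not meant.

How it is judged:
On the way, in this order (a step that is already met when the one before it is completed fails the run):
1. the tea tin stands upright on open worktop, at least 6 cm from where it was, and is let go (distance of tea_tin_mid from where it was at the start of the episode above 0.06 m and height (world z) of tea_tin_mid below 0.0425 m and angle between tea_tin_mid's own z axis and vertical below 0.1 rad and contact force between the fingers and tea_tin below 0.05 N), for 0.2 s.
2. the tea tin stands upright on the tray floor between the stop and the jars, broad face towards the jars, and is let go (x of tea_tin_mid in the frame of tray between -0.01 and 0.01 m and z of tea_tin_mid in the frame of tray between 0.042 and 0.05 m and y of tea_tin_mid in the frame of stop_grip above 0.03 m and horizontal distance between tea_tin_mid and plate_face above 0.09 m and y of tea_tin_mid in the frame of tray below 0.09 m and angle between tea_tin_mid's own z axis and vertical below 0.1 rad and angle between the x axis of tea_tin_mid and the x axis of tray, either way round below 0.2 rad and contact force between the fingers and tea_tin below 0.05 N), for 0.2 s.
At the end, for the whole second after the job is handed in: The tea tin stands on the tray floor, upright (0.1 rad) and square to the channel (0.2 rad), between stop and jars; both jars stand upright in the tray; the stop stays and holds the row so that the sprung end plate is pressed in by 3 to 13.5 of its 16 mm; all at rest (x of tea_tin_mid in the frame of tray between -0.01 and 0.01 m and z of tea_tin_mid in the frame of tray between 0.042 and 0.05 m and y of tea_tin_mid in the frame of stop_grip above 0.03 m and horizontal distance between tea_tin_mid and plate_face above 0.09 m and y of tea_tin_mid in the frame of tray below 0.09 m and angle between tea_tin_mid's own z axis and vertical below 0.1 rad and angle between the x axis of tea_tin_mid and the x axis of tray, either way round below 0.2 rad and angle between each of jar_a_mid, jar_b_mid's own z axis and vertical below 0.15 rad and z of each of jar_a_mid, jar_b_mid in the frame of tray below 0.062 m and value of joint end_plate between 0.003 and 0.0135 m and linear speed of tea_tin below 0.02 m/s and velocity of joint stop below 0.01 m/s); the robot touches nothing.
It fails at once if a food tin beside the tea tin is moved by more than 3 cm (distance of any of tin_a, tin_b from where it was at the start of the episode above 0.03 m).
It fails at once if the tea tin is tipped over (angle between tea_tin_mid's own z axis and vertical above 0.7 rad).
It also fails if it takes over 72 s, if anything falls off the work surface, if the arm or the gripper's body presses on something with over 40 N, if the wrist force passes 120 N, or if a joint passes its speed limit or range.

## Working session

There is one attempt and no reset: what is moved stays moved. The work goes in short steps, each a Python script; the robot and the scene stay as the last script left them, time stands still between calls to the robot, and variables do not carry over. Pictures are saved under pics/ and viewed, at most 10 in all, crops included, and the job is handed in when it is done.

```bash
mkdir -p pics
cat > h.py <<'E'
import numpy as np, cv2
from scipy.spatial.transform import Rotation as R
from plant import env
def save(n,im): cv2.imwrite('pics/'+n+'.png',im[:,:,::-1])
def rotm(ci):
    r=np.array(ci['rotation'],float)
    return r if r.shape==(3,3) else R.from_quat(r).as_matrix()
def pix2w(ci,px,z):
    u=cv2.undistortPoints(np.array(px,float).reshape(-1,1,2),np.array(ci['mtx']),np.array(ci['D'])).reshape(-1,2)
    d=np.c_[u,np.ones(len(u))]@rotm(ci).T; p=np.array(ci['position'])
    return p+d*((z-p[2])/d[:,2])[:,None]
def w2pix(ci,P):
    r=rotm(ci).T; t=-r@np.array(ci['position'])
    return cv2.projectPoints(np.array(P,float).reshape(-1,3),cv2.Rodrigues(r)[0],t,np.array(ci['mtx']),np.array(ci['D']))[0].reshape(-1,2)
def down(yaw): # tool z down, tool y at angle yaw from world x
    y=np.array([np.cos(yaw),np.sin(yaw),0]); z=np.array([0,0,-1.]); x=np.cross(y,z)
    return R.from_matrix(np.c_[x,y,z]).as_quat()
E
python3 - <<'E'
from h import *
s=env.snapshot('scene'); t=env.snapshot('top')
save('scene',s); save('top',t)
for c in ('scene','top'):
    ci=env.camera_info(c); print(c,ci)
    for q in ('tea_tin_mid','tin_a','tin_b','jar_a_mid','stop_grip','plate_face','tray'):
        print(q,[(np.round(d['centre']),round(d['confidence'],2)) for d in env.look_for(c,q)])
print(env.read_eef_rot(),env.read_time())
E
```

```text
scene {'mtx': array([[409.25899275,   0.        , 277.34923163],
       [  0.        , 409.25899275, 212.26529171],
       [  0.        ,   0.        ,   1.        ]]), 'D': array([-0.11714303,  0.        ,  0.        ,  0.        ,  0.        ]), 'position': array([-0.22359293, -0.77616404,  0.60078174]), 'rotation': array([ 0.79236004, -0.30535447,  0.19337567, -0.49145708])}
tea_tin_mid [(array([294., 262.]), 0.92), (array([339., 306.]), 0.89), (array([329., 246.]), 0.68), (array([348., 271.]), 0.67), (array([328., 274.]), 0.55)]
tin_a [(array([366., 264.]), 0.76), (array([326., 273.]), 0.55)]
tin_b [(array([366., 264.]), 0.76), (array([326., 273.]), 0.55)]
jar_a_mid [(array([247., 195.]), 0.71), (array([304., 211.]), 0.66)]
stop_grip [(array([305., 214.]), 0.57)]
plate_face []
tray [(array([270., 214.]), 0.92)]
top {'mtx': array([[461.83136172,   0.        , 280.43296407],
       [  0.        , 461.83136172, 210.52428856],
       [  0.        ,   0.        ,   1.        ]]), 'D': array([-0.16031011,  0.        ,  0.        ,  0.        ,  0.        ]), 'position': array([ 0.33715703, -0.06059897,  1.2118243 ]), 'rotation': array([-0.69592256,  0.71613584, -0.03967249,  0.03559973])}
tea_tin_mid [(array([317., 240.]), 0.93), (array([320., 191.]), 0.93), (array([363., 214.]), 0.87), (array([361., 233.]), 0.73), (array([398., 258.]), 0.6)]
tin_a [(array([364., 190.]), 0.89), (array([360., 236.]), 0.75)]
tin_b [(array([364., 190.]), 0.89), (array([360., 236.]), 0.75)]
jar_a_mid [(array([190., 199.]), 0.8), (array([155., 206.]), 0.44)]
stop_grip [(array([285., 186.]), 0.61)]
plate_face [(array([156., 206.]), 0.76)]
tray [(array([226., 194.]), 0.66)]
[1.29041363e-01 9.91639211e-01 3.07187331e-05 1.74897411e-05] 0.8
```

View pics/top.png

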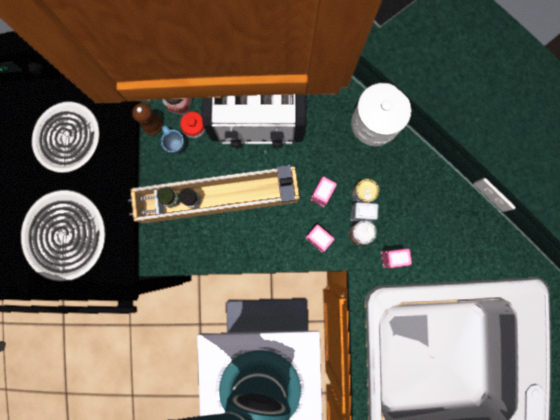

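View pics/scene.png

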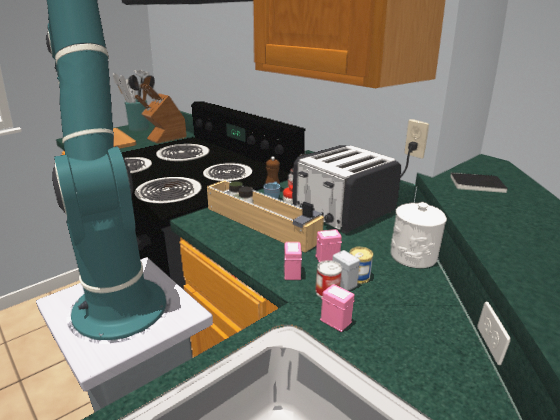

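The top view shows these candidates for the tea tin: pink boxes at (323,191), (320,238) and (397,258), and one steel-grey box at (366,212) between the blue/yellow tin (367,190) and the red tin (364,232). I choose the grey one. The tray runs from (135,205) to (298,183), with the stop at its right end and the jars at (168,196) and (190,198). Next I'll check that choice close up with the wrist camera.

Run:
```python
from h import *
ci=env.camera_info('top')
t=pix2w(ci,[[366,212]],.08)[0]; print('tin',t)
print('tray ends',pix2w(ci,[[135,205],[298,183]],.082))
p=[t[0]-.03,t[1],.30]
q=down(np.deg2rad(85))
print(env.inverse_kinematics(p,q))
env.move_ptp(p,q)
ci=env.camera_info('wrist'); im=env.snapshot('wrist'); save('w1',im); print(ci['position'],rotm(ci).round(2).tolist(),env.read_time())
for d in env.cut_out('wrist','tea_tin_mid'):
    c,s,a=cv2.minAreaRect(np.argwhere(d['region'])[:,::-1].astype(np.float32))
    m=d['region']; print(d['centre'],d['confidence'],im[m].mean(0).round(),c,s,a,pix2w(ci,[d['centre']],.08))
for d in env.look_for('wrist','tin_a'): print(d, pix2w(ci,[d['centre']],.072))
```

```text
tin [ 0.44834727 -0.28086332  0.08      ]
tray ends [[ 0.48205941  0.29437883  0.082     ]
 [ 0.52518269 -0.11436593  0.082     ]]
[ 5.35355385e-01  1.37395114e-01 -1.16777971e-02  1.85146864e+00
  1.75011463e-03  1.15273871e+00  2.00660697e+00]
[ 0.33578084 -0.27434369  0.46969964] [[0.09, 0.95, 0.29], [1.0, -0.08, -0.03], [-0.0, 0.29, -0.96]] 4.1583
[283.3, 202.2] 0.98 [108. 108. 113.] (281.0, 200.0) (42.0, 42.0) 90.0 [[ 0.44726823 -0.27874546  0.08      ]]
[209.2, 114.4] 0.78 [234. 195. 215.] (210.94119262695312, 114.26471710205078) (36.865413665771484, 54.085445404052734) 75.96376037597656 [[ 0.33275517 -0.35662366  0.08      ]]
[367.1, 146.2] 0.63 [214. 175. 194.] (365.7945861816406, 145.69557189941406) (55.724918365478516, 35.53167724609375) 39.289405822753906 [[ 0.38587101 -0.17198045  0.08      ]]
[355.2, 229.7] 0.57 [193. 141. 163.] (355.30767822265625, 231.9615478515625) (44.900569915771484, 49.7379264831543) 29.744882583618164 [[ 0.49265371 -0.18820943  0.08      ]]
{'centre': [282.5, 240.8], 'confidence': 0.97} [[ 0.50338037 -0.28438958  0.072     ]]
{'centre': [283.3, 159.4], 'confidence': 0.87} [[ 0.39422261 -0.27423629  0.072     ]]
```

View pics/w1.png

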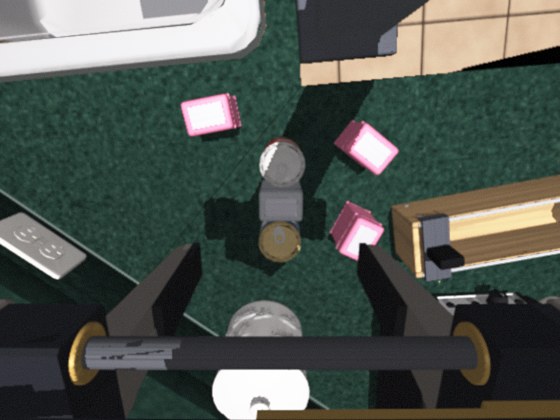

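Run:
```python
from h import *
ci=env.camera_info('wrist'); im=cv2.imread('pics/w1.png')
K=6
x0,y0=225,135
cr=cv2.resize(im[y0:y0+125,x0:x0+125],None,fx=K,fy=K,interpolation=cv2.INTER_CUBIC)[:600]
c=np.array([.4488,-.2793]);a=np.deg2rad(84.7)
ux=np.array([np.cos(a),np.sin(a)]);uy=np.array([-ux[1],ux[0]])
def dr(P,col):
    p=((w2pix(ci,P)-[x0,y0]+.5)*K).astype(np.int32); cv2.polylines(cr,[p],True,col,1)
dr([[*(c+sx*.028*ux+sy*.02*uy),.08] for sx,sy in((1,1),(1,-1),(-1,-1),(-1,1))],(0,255,0))
for s in(1,-1):
    o=c+s*.0525*uy
    dr([[*(o+.0285*np.array([np.cos(t),np.sin(t)])),.072] for t in np.arange(0,6.28,.2)],(0,255,255))
cv2.imwrite('pics/w1c.png',cr)
```

```text
(no output)
```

View pics/w1c.png

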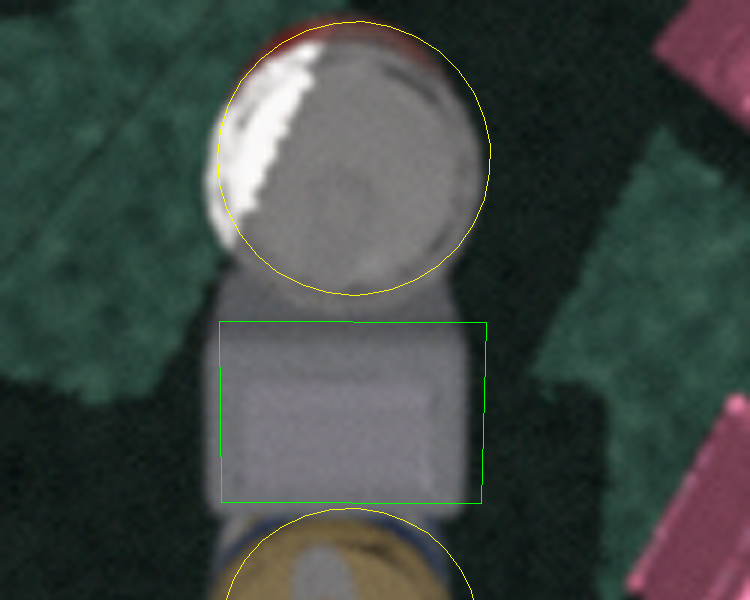

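The close crop shows a plain grey steel box, crop centre (335,410), between the red tin above it and the blue/yellow tin below. This is the right tin. It lies about 3 mm left of and 2 mm below my overlay, so I correct its centre to (0.451,-0.2825). Now I grasp it by the narrow sides and set it down on open worktop.

Run:
```python
from h import *
g=[.451,-.2825]; q=down(np.deg2rad(84.7)); s=[.395,.05]
qs=[down(np.deg2rad(a)) for a in (6,186)]
for x in qs: print([None if (v:=env.inverse_kinematics([*s,z],x)) is None else np.round(v,2) for z in (.25,.04)])
env.move_ptp([*g,.16],q); env.move_gripper(.9)
print('contact',env.servo_line([*g,.040],contact_N=5,vel=.1), env.read_eef_pos())
env.move_gripper(0.0); print(env.read_finger_gap(),env.read_gripper_force(),env.read_eef_pos())
env.servo_line([*g,.25],vel=.15); print(env.read_finger_gap(),env.read_gripper_force(),env.read_time())
save('w2',env.snapshot('wrist'))
for x in qs:
    try: env.move_ptp([*s,.25],x); break
    except env.MotionError as e: print(e)
print(env.read_eef_pos(),env.read_q().round(2),env.read_time())
```

```text
[array([ 0.13,  0.01, -0.34,  2.11,  0.  ,  1.02, -0.1 ]), array([-0.06,  0.37, -0.17,  2.3 ,  0.14,  0.47, -0.24])]
[None, array([ 0.12,  0.4 , -0.37,  2.29,  0.3 ,  0.5 ,  2.75])]
contact False [ 0.45148969 -0.28274737  0.04059641]
0.6076850151490548 30.000332593917847 [ 0.45115515 -0.28237836  0.04022926]
0.605379771246511 29.99965488910675 8.65
[0.3952212  0.04962119 0.24998794] [ 0.04  0.   -0.24  2.12  0.    1.02 -0.1 ] 10.5
```

Run:
```python
from h import *
s=[.395,.05]
env.servo_line([*s,.06],vel=.15)
print(env.servo_line([*s,.038],vel=.03,contact_N=4),env.read_eef_pos(),env.read_ft_force())
env.move_gripper(.74); env.wait(.3); print(env.read_finger_gap(),env.read_gripper_force())
env.servo_line([*s,.25],vel=.2)
q=down(np.deg2rad(96))
for yaw in (96,-84):
  try: env.move_ptp([.40,.08,.33],down(np.deg2rad(yaw))); break
  except env.MotionError as e: print(yaw,e)
print(yaw,env.read_q().round(2),env.read_time())
ci=env.camera_info('wrist'); im=env.snapshot('wrist'); save('w3',im)
np.save('w3ci.npy',ci,allow_pickle=True)
save('top2',env.snapshot('top'))
for c in('wrist','top'):
  for o in('tea_tin_mid','jar_a_mid','stop_grip','tray'):
    print(c,o,[(d['centre'],round(d['confidence'],2)) for d in env.look_for(c,o)])
```

```text
True [0.39470441 0.04996255 0.04006117] [ 0.04804534 -1.49961537  3.42665491]
0.7377274125322014 0.0
96 [-0.   -0.05 -0.26  1.98 -0.02  1.21  1.42] 15.7917
wrist tea_tin_mid [([106.3, 144.8], 0.97), ([3.0, 95.5], 0.7), ([258.2, 164.7], 0.66), ([104.5, 226.5], 0.56)]
wrist jar_a_mid [([327.8, 249.5], 0.81)]
wrist stop_grip [([159.2, 250.2], 0.88)]
wrist tray [([272.0, 235.5], 0.84), ([327.5, 248.0], 0.53)]
top tea_tin_mid [([398.1, 256.8], 0.84), ([318.7, 190.3], 0.82), ([236.3, 245.3], 0.75), ([317.7, 241.6], 0.66)]
top jar_a_mid []
top stop_grip [([284.0, 183.9], 0.65)]
top tray [([255.6, 186.2], 0.79)]
```

View pics/w3.png

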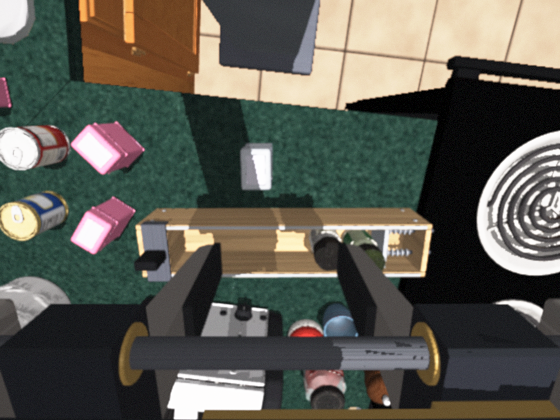

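The tin stands at (258,165). The tray lies beyond it, wall tops from (139,210) to (432,278). The stop grip is at (150,262) and the jar caps at (328,250) and (370,248). I'll overlay a tray model on both views.

```bash
cat > ov.py <<'E'
from h import *
import sys
x,y,a=map(float,sys.argv[1:4]); a=np.deg2rad(a)
out=[]
uy=np.array([np.cos(a),np.sin(a)]);ux=np.array([uy[1],-uy[0]])
def W(px,py,z): return [*(np.array([x,y])+px*ux+py*uy),z]
ciw=np.load('w3ci.npy',allow_pickle=True).item()
for f,ci,x0,y0,w,h,K in(('w3',ciw,125,195,320,90,2.5),('top2',env.camera_info('top'),125,155,180,75,4.4)):
    im=cv2.imread(f'pics/{f}.png'); cr=cv2.resize(im[y0:y0+h,x0:x0+w],None,fx=K,fy=K,interpolation=cv2.INTER_CUBIC)
    def dr(P,col): cv2.polylines(cr,[np.round((w2pix(ci,P)-[x0,y0]+.5)*K).astype(np.int32)],True,col,1)
    for hx,hy,z,c in((.041,.208,.082,(0,255,0)),(.033,.2,.082,(255,255,0)),):
        dr([W(sx*hx,sy*hy,z) for sx,sy in((1,1),(1,-1),(-1,-1),(-1,1))],c)
    dr([W(-.031,.145,.074),W(.031,.145,.074)],(0,0,255))
    dr([W(-.044,-.182,.089),W(.044,-.182,.089)],(0,0,255))
    out.append(cr)
wd=max(o.shape[1] for o in out)
cv2.imwrite(f'pics/{sys.argv[4]}.png',np.vstack([cv2.copyMakeBorder(o,0,6,0,wd-o.shape[1],0) for o in out]))
E
python3 ov.py .5036 .09 96 ov1
```

```text
(no output)
```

View pics/ov1.png

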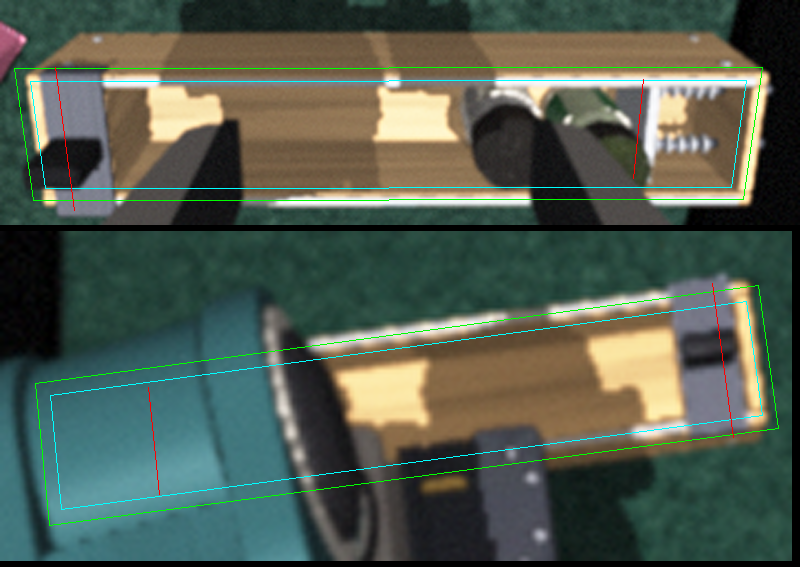

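Tray origin refined to (0.5064, 0.0952) at 96°: the overlay is off by about 5 mm along and 3 mm across, and both views agree. Next I regrasp the tin by its broad faces and lower it into the tray.

```bash
cat >> h.py <<'E'
TO=np.array([.5064,.0952]); TA=np.deg2rad(96)
UY=np.array([np.cos(TA),np.sin(TA)]); UX=np.array([UY[1],-UY[0]])
def tr(px,py,z): return [*(TO+px*UX+py*UY),z]
Q=down(TA)
E
python3 - <<'E'
from h import *
s=[.3947,.05]
env.move_ptp([*s,.16],Q); env.move_gripper(.9)
print(env.servo_line([*s,.040],vel=.1,contact_N=5))
env.move_gripper(0.); print('gap mm',env.read_finger_gap()*92,env.read_gripper_force())
env.servo_line([*s,.2],vel=.2)
env.servo_line(tr(0,-.055,.2),vel=.15)
print(env.read_finger_gap()*92)
print(env.servo_line(tr(0,-.055,.10),vel=.1,contact_N=5),env.read_eef_pos())
ci=env.camera_info('wrist'); save('w4',env.snapshot('wrist')); np.save('w4ci.npy',ci,allow_pickle=True)
print(env.read_time(),env.read_ft_force())
E
```

```text
False
gap mm 40.27710623579876 29.99030113220215
40.07471053601079
False [0.5126754  0.04058595 0.10059013]
22.5833 [ 0.52400345 -0.59383707 -1.36338632]
```

View pics/w4.png

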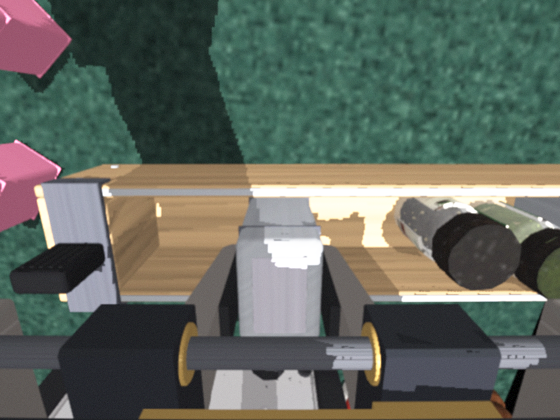

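The tin is held at (280,270), its lower part between the wall tops at rows about 190 and 295, with no contact. The jars on the right and the stop on the left are clear. I lower it now.

Run:
```python
from h import *
ci=np.load('w4ci.npy',allow_pickle=True).item()
P=pix2w(ci,[[180,194],[180,292],[400,194],[400,292],[110,240]],.082)[:,:2]-TO
print('tray x,y mm',np.c_[P@UX,P@UY].round(4)*1000)
print(env.servo_line(tr(0,-.055,.060),vel=.06,contact_N=5),env.servo_line(tr(0,-.055,.042),vel=.03,contact_N=4),env.read_eef_pos(),env.read_ft_force())
```

```text
tray x,y mm [[ -34.3 -116.7]
 [  33.9 -123.1]
 [ -34.2   17.6]
 [  34.    25.2]
 [  -4.  -164.5]]
False True [0.51224408 0.04031108 0.04584073] [ 0.699878   -0.35465048  3.24501453]
```

Run:
```python
from h import *
env.move_gripper(.7); env.wait(.3); print(env.read_gripper_force())
env.servo_line(tr(0,-.055,.2),vel=.2)
ci=env.camera_info('wrist'); save('w5',env.snapshot('wrist')); np.save('w5ci.npy',ci,allow_pickle=True)
env.servo_line(tr(0,-.182,.2),vel=.2)
print(env.servo_line(tr(0,-.182,.097),vel=.1,contact_N=5))
env.move_gripper(0.); print('gap mm',env.read_finger_gap()*92,env.read_time())
def f(): 
    v=env.read_ft_force(); return (v[:2]@UY).round(2)
print(f())
env.servo_line(tr(0,-.012,.097),vel=.06); env.wait(.2); print('pre',f(),env.read_time())
for y in np.arange(-.010,.0001,.002):
    env.servo_line(tr(0,y,.097),vel=.02); p=(env.read_eef_pos()[:2]-TO)@UY
    print(round(y*1000),round(p*1000,1),f())
ci=env.camera_info('wrist'); save('w6',env.snapshot('wrist')); np.save('w6ci.npy',ci,allow_pickle=True)
print(env.read_time())
```

```text
0.0
False
gap mm 29.708543479442785 28.2833
5.53
pre -6.64 31.4667
-10 -13.4 -5.62
-8 -11.7 -7.95
-6 -9.9 -7.76
-4 -7.9 -7.86
-2 -5.9 -7.59
0 -3.9 -7.96
33.0167
```

View pics/w6.png

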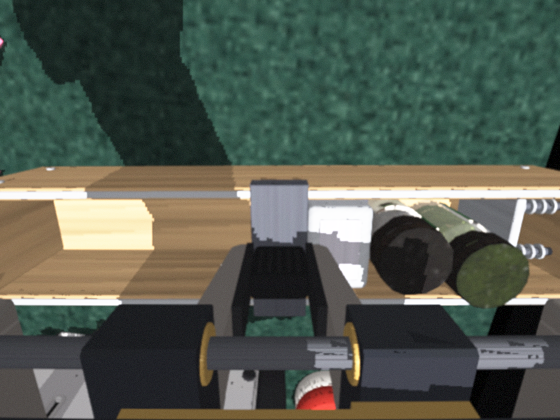

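The row is nearly closed up: stop grip at (280,265), tin at (340,240), jar caps at (410,255) and (487,268). The plate's bright top edge shows at (518,235). I continue in small steps, tracking the plate edge and the force.

```bash
cat > push.py <<'E'
from h import *
import sys
def f(): return (env.read_ft_force()[:2]@UY).round(2)
def plate(ci,im):
    # bright plate top strip: sample along tray y at fixed tray x's, z=.074
    ys=np.arange(.135,.175,.0002); r=[]
    g=cv2.GaussianBlur(cv2.cvtColor(im,cv2.COLOR_RGB2GRAY),(3,3),0).astype(np.float32)
    for px in(-.018,-.014,-.010,-.006):
        p=w2pix(ci,[tr(px,y,.074) for y in ys]).astype(np.float32)
        v=cv2.remap(g,p[:,0].reshape(1,-1),p[:,1].reshape(1,-1),cv2.INTER_LINEAR)[0]
        r.append((round(ys[np.argmax(np.diff(v))]*1000,1),int(v.max())))
    return r
if __name__=='__main__':
    print(plate(np.load('w5ci.npy',allow_pickle=True).item(),cv2.imread('pics/w5.png')[:,:,::-1].copy()))
    print(plate(np.load('w6ci.npy',allow_pickle=True).item(),cv2.imread('pics/w6.png')[:,:,::-1].copy()))
    for y in np.arange(float(sys.argv[1]),float(sys.argv[2])+1e-6,.0015):
        env.servo_line(tr(0,y,.097),vel=.02); env.wait(.1); p=(env.read_eef_pos()[:2]-TO)@UY
        ci=env.camera_info('wrist'); im=env.snapshot('wrist')
        print(round(y*1000,1),round(p*1000,1),f(),plate(ci,im))
    save('w7',im); np.save('w7ci.npy',ci,allow_pickle=True); print(env.read_time())
E
python3 push.py .0015 .0075
```

```text
[(np.float64(144.2), 250), (np.float64(144.0), 250), (np.float64(145.0), 250), (np.float64(144.6), 251)]
[(np.float64(145.0), 253), (np.float64(144.4), 253), (np.float64(144.6), 253), (np.float64(145.0), 253)]
1.5 -2.5 -8.0 [(np.float64(144.2), 254), (np.float64(144.6), 253), (np.float64(144.6), 253), (np.float64(144.8), 253)]
3.0 -1.0 -8.25 [(np.float64(144.4), 253), (np.float64(144.6), 253), (np.float64(144.8), 253), (np.float64(144.4), 254)]
4.5 0.4 -8.45 [(np.float64(144.6), 254), (np.float64(144.8), 253), (np.float64(144.8), 253), (np.float64(144.4), 254)]
6.0 1.7 -8.55 [(np.float64(144.4), 254), (np.float64(144.6), 253), (np.float64(144.8), 253), (np.float64(144.2), 253)]
7.5 3.1 -8.89 [(np.float64(144.6), 253), (np.float64(144.8), 253), (np.float64(144.2), 253), (np.float64(144.4), 254)]
35.0167
```

```bash
python3 push.py .009 .018|tail -n +3
```

```text
9.0 4.7 -9.47 [(np.float64(145.0), 253), (np.float64(144.4), 253), (np.float64(144.6), 253), (np.float64(145.0), 254)]
10.5 5.6 -10.03 [(np.float64(145.2), 254), (np.float64(145.2), 253), (np.float64(145.4), 253), (np.float64(144.8), 254)]
12.0 6.6 -11.15 [(np.float64(146.0), 254), (np.float64(146.2), 253), (np.float64(146.4), 253), (np.float64(145.8), 253)]
13.5 7.8 -11.32 [(np.float64(147.2), 253), (np.float64(147.4), 252), (np.float64(147.4), 252), (np.float64(147.6), 253)]
15.0 9.0 -12.45 [(np.float64(148.4), 254), (np.float64(148.6), 252), (np.float64(148.6), 252), (np.float64(149.0), 253)]
16.5 10.3 -13.09 [(np.float64(149.6), 253), (np.float64(150.0), 253), (np.float64(149.8), 252), (np.float64(150.0), 253)]
18.0 11.5 -13.16 [(np.float64(150.8), 253), (np.float64(151.0), 252), (np.float64(151.0), 252), (np.float64(151.2), 253)]
37.8167
```

Run:
```python
from h import *
from push import plate,f
for y in (.0195,.017,.015,.0135):
    env.servo_line(tr(0,y,.097),vel=.02); env.wait(.15)
    ci=env.camera_info('wrist'); print(y,((env.read_eef_pos()[:2]-TO)@UY).round(4),f(),[a for a,_ in plate(ci,env.snapshot('wrist'))])
env.move_gripper(.6); env.wait(.2)
ci=env.camera_info('wrist'); print(f(),[float(a) for a,_ in plate(ci,env.snapshot('wrist'))])
p=env.read_eef_pos(); env.servo_line([p[0],p[1],.25],vel=.15); env.wait(.3)
ci=env.camera_info('wrist'); im=env.snapshot('wrist'); save('w8',im)
print([float(a) for a,_ in plate(ci,im)],env.read_time())
```

```text
0.0195 0.0127 -13.58 [np.float64(152.0), np.float64(152.2), np.float64(152.2), np.float64(152.4)]
0.017 0.0128 -8.21 [np.float64(152.4), np.float64(152.4), np.float64(152.0), np.float64(152.8)]
0.015 0.0127 -5.75 [np.float64(152.6), np.float64(152.0), np.float64(152.2), np.float64(152.2)]
0.0135 0.0127 -2.67 [np.float64(152.0), np.float64(152.4), np.float64(152.4), np.float64(152.6)]
0.62 [152.2, 152.4, 152.6, 152.8]
[151.8, 152.0, 152.6, 151.8] 41.9583
```

View pics/w8.png

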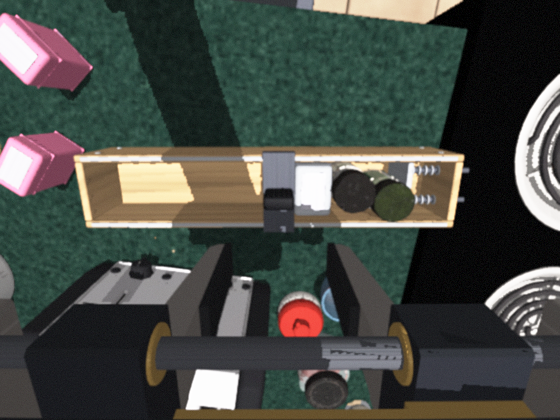

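The row is snug, with the stop at (279,190), the tin square at (313,190) and the jars upright at (353,190) and (392,200). The guide rods stick out at (465,170). The plate is pressed in about 7.5 mm and the gripper is clear, so I hand in.

```bash
python3 -c "
from plant import env
print(env.hand_in())"
```

```text
the job is handed in; nothing more can be done
None
```

I handed the job in at about 42 s: the tea tin stands upright and square in the tray behind the jars, and the stop holds the row with the end plate pressed in about 7.5 mm of its 16. I did not re-measure the two food tins after lifting the tea tin out, and the hand-in returned no verdict.

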